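# Wedge the tackle cabinet door open

### The arm

A 7-joint arm with a two-finger parallel gripper is mounted at the origin on the work surface. World frame = base frame: x ahead of the robot, y to its left, z up, the work surface at z = 0. Lengths are in m, angles in rad, forces in N, time in s.
With the tool pointing down it reaches from about 0.4 to 0.925 m from the base axis. Payload 4.1 kg.
Tool frame: the origin (TCP) lies where the fingers leave the gripper's body, on its centre line; the fingertips stand 73 mm ahead of it and the grasp point (between the pads) lies 54 mm ahead of it; z points along the fingers, y is the line along which they close (so a half turn about z gives the same grasp; the last joint's range is limited). The gripper opens to 85 mm and grips with 20 to 120 N. Pads are 22 mm wide; open, the fingers measure 114 mm over their backs; the gripper's body (76 mm by 85 mm) begins 54 mm behind the grasp point. The pads swing forward as they close: fully open they stand 13 mm farther back than shut.
Start: joints at [-1.349, 0.398, 0.045, 1.537, -0.019, 1.207, -0.051], TCP at [0.205, 0.617, 0.304] pointing down, gripper open.
Joint ranges: [-2.82, 2.82], [-0.49, 2.23], [-1.37, 1.46], [0, 2.46], [-1.36, 4.5], [0.23, 2], [-2.94, 2.94]. Speed limits (rad/s): [2.57, 2.57, 3.14, 3.14, 3.14, 3.14, 3.14].

### API

Orientations are given as a 3x3 rotation matrix whose columns are the frame's x, y, z axes.
In Python, from station import * gives the robot as it stands.
- The arm moves only by the tool jog_arm, never from a script. Its arguments are lists of equal length, an entry for each row: "delta_pos": the shift along the tool's x, y, z in mm, a list of three; "delta_rot": the turn, a rotation vector about the tool's x, y, z in degrees, a list of three. In form: {"delta_pos": [[x, y, z], ...], "delta_rot": [[rx, ry, rz], ...]}. A call has 1 to 10 rows; each row shifts and turns the commanded pose from where the row before left it, along the tool's axes as they then stand; what a row does not reach is not made up. A row lasts 1/8 s, in which the tool goes at most 62.5 mm and 10.7 degrees, less where a joint would pass 70% of its speed; a pose out of reach is approached as far as the arm can. A call with a gripper value outside its range is refused whole. "grip" is the opening, from 0 (shut) to 1 (fully open), set as the call begins (left out, the last holds). The fingers move at their own pace and stop on an object; "force" is the grip in N (left out, the last holds). Time passes only in rows, so rows that do not move let the fingers close. It gives the time, the measured TCP pose, the force and the opening at its end, in the units of the state.
- observe(): the state, without advancing time (a new reading comes with each control period).
- capture(name): name is "scene" or "top" or "wrist"; returns the picture (480x640x3 uint8, red, green, blue); there is no depth.
- camera_model(name): a dict with "K" (3x3 intrinsics, pixels), "R" (3x3) and "t" (3): a world point X has camera coordinates R X + t. Camera axes: x right, y down, z forward; pixel columns grow to the right and rows downward; lengths in m; the calibration is good to about 2 mm. The wrist camera is an equidistant fisheye: a pixel r from the principal point sees the ray r / f radians off the axis. A picture is of the moment at which its call begins: read the wrist's pose just before it. camera_model takes no time and is no camera call; for the wrist camera it gives the pose at the moment of the call.
- close_job(): hands the job in, once; it reports no verdict.
The state is a dict: "t": time; "joints": joint angles; "joint_velocities": joint speeds; "joint_efforts": joint torques, N m; "position": TCP position; "orientation": TCP orientation; "ft_force": force on the tool from outside, world axes, zero at the start; "ft_torque": the same for the moment, N m; "gripper_width": opening from 0.0 (shut) to 1.0 (fully open).
Only numpy, scipy, OpenCV 4.12 (cv2) and the standard library are available. Lean on these libraries where they do the work, as an engineer would, in place of code of your own. Each camera call takes 0.05 s, during which the arm holds its last target. There are 200 camera calls.

### The job

Swing the little tackle cabinet's door open until it stands square to the cabinet front, then slide the tapered oak wedge, thin end first, under the door's lower edge and tap it in until the door has ridden up a few millimetres (about 2 to 6) on its lift-off hinge and rests jammed on the wedge, still square. Leave the door and the wedge standing like that, do not lift the door off its hinge pins, and leave the look-alike block and the other things where they are.

Things in the scene. Friction and masses are not known exactly. Their poses are not given: they have to be found in the camera images.
- cabinet: (All plain sizes in these notes are in mm.) Small dark oak tackle cabinet, fixed, 190 mm high. Origin on the work surface straight under the door's hinge axis. Its front looks along its own -x; z up. The front face is the plane x=0, from y=-142 (drawer half, y -142 to -2, with knobs standing out 16 at y=-78) to y=+178 (compartment that the door closes); the body runs back to x=180.
- door (a joint): Hinge of the door about the vertical axis through the cabinet's origin, rad: 0 = shut (panel lying along the cabinet's +y), pi/2 = square to the front (panel standing out along the cabinet's -x), range 0 to 1.95. It starts ajar by 0.5 to 0.95. Light dry friction (0.04 N m): it stays where it is left and a sideways push of under 1 N at the free edge swings it; a push along the panel towards the hinge does not.
- hinge (a joint): How far the door has been lifted on its lift-off hinge pins, m: 0 = down (start), range 0 to 0.010. Only the door's weight (0.5 kg, 5 N) holds it down; it comes off its pins beyond 0.008.
- door_tip (a point): Middle of the lower edge at the door's free end: 170 mm from the hinge axis, 12 mm above the work surface while the door is down. The axes turn with the door: +y points from the hinge to the free end, +x is the side that faces the cabinet when shut, z up. The panel is plain oak 18 thick (x -9 to +9 about this point), 168 long, 173 high (its top 185 above the work surface), with no handle; its inner face (+x) can be hooked from above.
- wedge: Loose light oak wedge, 130 mm long, 40 mm wide, about 80 g, lying flat. Origin at the centre of its underside; +x points to the thin end (nose), z up. From x=-65 (heel) to x=-25 it is level, 22 high, good to grip across; from there the top slopes evenly down to 5 high at the nose, x=+65. Its top is 12 high (the gap under the door) at x=28, 15 high at x=12. It stays where it is left under the door's weight. It starts on the cork mat.
- block: Loose light oak block of the same size as the wedge but without taper, 130 x 40 x 22, too thick for the gap; origin at the centre of its underside, x along its length. Starts on the mat beside the wedge, about 120 away centre to centre, either way round. Leave it alone.
- mat: Fixed cork mat 210 (x) by 250 (y), 3 thick, lying on the work surface; origin at the centre of its underside. Wedge and block lie on it roughly along its x axis, noses to +x, at y about +60 and -60.
- reel: Black fly reel lying flat, 76 diameter, 31 high with a 16 knob on top; origin at the centre of its underside. Near the mat's -x end. Leave alone.
- spool: Small upright brass cylinder weight, 26 diameter, 26 high; origin at the centre of its underside. On the mat between wedge and block. Leave alone.
- bowl: Blue ceramic bowl of swivels, 110 diameter, 45 high; origin at the centre of its underside. Leave alone.
- jar: Closed glass jar of spinners, 68 diameter, 100 high; origin at the centre of its underside. Leave alone.
- tin: Closed round steel shot tin, 51 diameter, 42 high; origin at the centre of its underside. Near the mat's +x end. Leave alone.
- pliers: Stainless pliers lying flat, 150 long along x, 60 wide, 12 high; origin at the pivot, on the underside. Leave alone.
Mind the look-alikes: they are no part of the job. What is shaped like the wedge but blue or purple is not meant.

How it is judged:
On the way, in this order (a step that is already met when the one before it is completed fails the run):
1. the door stands square to the cabinet front, within 0.19 rad (value of joint door between 1.3808 and 1.7608 rad), for 0.2 s.
2. the wedge carries the door, lifted 1.5 to 6.5 mm, still square (all of step 1 and value of joint hinge between 0.0015 and 0.0065 m and contact force between wedge and cabinet above 1.5 N), for 0.2 s.
At the end, for the whole second after the job is handed in: The door is within 0.19 rad of square to the cabinet front, lifted 1.5 to 6.5 mm on its hinge, resting on the wedge with more than 1.5 N; the wedge lies flat (within 0.12 rad) and still (all of step 2 and angle between wedge's own z axis and vertical below 0.12 rad and linear speed of wedge below 0.01 m/s and velocity of joint door between -0.03 and 0.03 rad/s); the robot touches nothing.
It fails at once if the oak block, fly reel, brass weight, bowl, jar, pliers, shot tin: one is pushed more than 25 mm or tipped over (distance of any of block, reel, spool, bowl, jar, pliers, tin from where it was at the start of the episode above 0.025 m or angle between any of block, reel, spool, bowl, jar, pliers, tin's own z axis and vertical above 0.4 rad).
It fails at once if the door is lifted off its pins (more than 8 mm) (value of joint hinge above 0.008 m).
It also fails if it takes over 67 s, if anything falls off the work surface, if the arm or the gripper's body presses on something with over 40 N, if the wrist force passes 120 N, or if a joint passes its speed limit or range.

## Working session

There is one attempt and no reset: what is moved stays moved. The work goes in short steps, Python scripts to look and compute and a tool call to move; the robot and the scene stay as the last step left them, time stands still between calls to the robot, and variables do not carry over. Pictures are saved under pics/ and viewed, on a budget of 10 in all, crops included, one or two more only if the job needs it, and the job is handed in when it is done.

Besides the shell and the picture viewer there is one more tool, called after "Request:" in YAML: its name, and indented under it one key for each argument. jog_arm: Moves the arm, as the interface text tells. Its arguments: {"type":"object","properties":{"delta_pos":{"type":"array","items":{"type":"array","items":{"type":"number"}}},"delta_rot":{"type":"array","items":{"type":"array","items":{"type":"number"}}},"grip":{"type":"number"},"force":{"type":"number"}},"required":["delta_pos","delta_rot"]}

```bash
ls; mkdir -p pics
python3 - <<'E'
from station import *
import cv2,numpy as np
np.set_printoptions(precision=4,suppress=True)
s=observe();print(s['t'],s['position'],s['orientation'])
a=[]
for n in("scene","top"):
    im=capture(n);cv2.imwrite(f'pics/{n}0.png',im[:,:,::-1]);m=camera_model(n);print(n,m['K'],m['R'],m['t'])
E
```

```text
pics
0.0 [0.2048 0.6164 0.3029] [[-0.949   0.3152 -0.0005]
 [ 0.3152  0.949  -0.0019]
 [-0.0001 -0.002  -1.    ]]
scene [[499.5067   0.     318.3222]
 [  0.     499.5067 232.2597]
 [  0.       0.       1.    ]] [[ 0.7951  0.6062 -0.0203]
 [ 0.3338 -0.4653 -0.8198]
 [-0.5064  0.645  -0.5723]] [-0.3176 -0.2096  1.6362]
top [[542.4392   0.     324.8576]
 [  0.     542.4392 238.6808]
 [  0.       0.       1.    ]] [[-0.0044 -1.     -0.0059]
 [-0.9979  0.0047 -0.0652]
 [ 0.0653  0.0056 -0.9979]] [-0.1054  0.5156  1.2772]
```

View pics/top0.png

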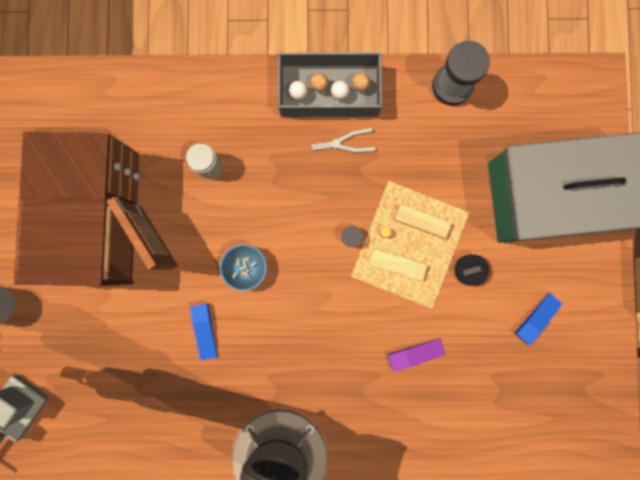

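View pics/scene0.png

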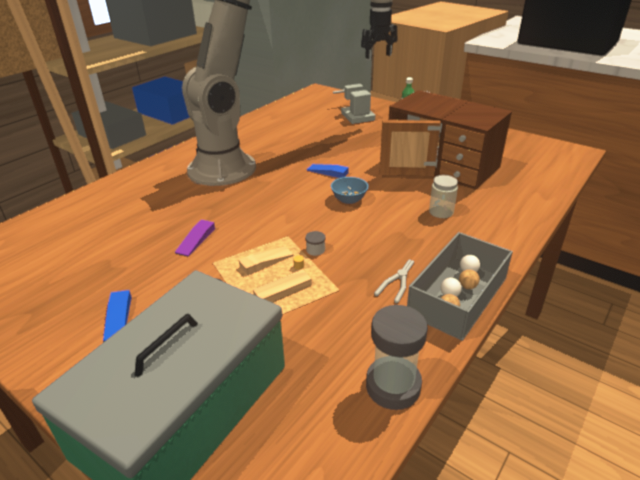

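The top view shows the cabinet at left with its front facing right in the image (world -y), and the door ajar with its free end at about (160,265). Two light oak pieces lie on the mat, A at (423,220) and B at (398,265). The tin at (353,237) marks the mat's +x end, and the blue and purple wedges are decoys. I'll enlarge A and B in both views.

Run:
```python
import cv2,numpy as np
t=cv2.imread('pics/top0.png')[175:315,345:485];s=cv2.imread('pics/scene0.png')[225:325,205:345]
a=cv2.resize(t,(400,400),interpolation=cv2.INTER_CUBIC);b=cv2.resize(s,(400,286),interpolation=cv2.INTER_CUBIC)
b=np.vstack([b,np.zeros((114,400,3),np.uint8)])
d=cv2.resize(cv2.imread('pics/top0.png')[120:300,10:190],(400,400))[:200]
cv2.imwrite('pics/c1.png',np.hstack([a,b]))
cv2.imwrite('pics/c2.png',cv2.resize(cv2.imread('pics/top0.png')[120:300,10:190],(720,540+60)[0:2],interpolation=cv2.INTER_CUBIC))
```

```text
(no output)
```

View pics/c1.png

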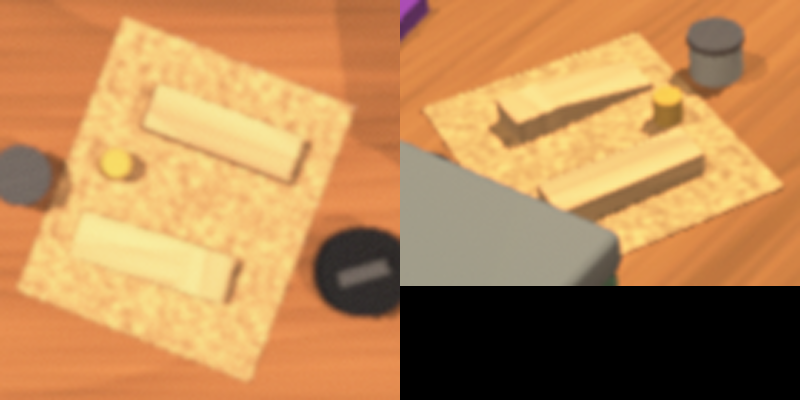

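View pics/c2.png

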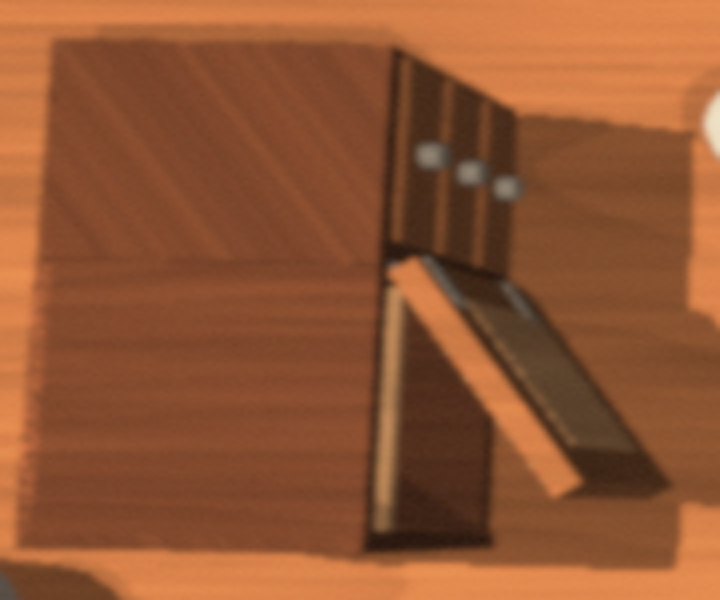

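Piece B (top (398,265), scene (265,262)) has a level heel toward the reel, a crease line, and a top that slopes down to a thin end toward the tin, so it is the wedge. Piece A (top (423,220), scene (285,288)) is full height all along, so it is the block. Next I measure the poses.

```bash
cat > h.py <<'E'
from station import *
import numpy as np,cv2
np.set_printoptions(precision=4,suppress=True)
M={n:camera_model(n) for n in("top","scene")}
def ray(uv,z,n="top"):
    m=M[n];R=np.array(m['R']);C=-R.T@np.array(m['t']);d=R.T@np.linalg.inv(m['K'])@[uv[0],uv[1],1]
    return C+d*(z-C[2])/d[2]
def tool(dw):  # world mm vector -> tool axes
    return np.array(observe()['orientation']).T@np.array(dw)
E
python3 - <<'E'
from h import *
c2=lambda X,Y,z:ray((10+X/4,120+Y/3.3333),z)
F=c2(392,48,.19),c2(365,548,.19);B=c2(50,40,.19),c2(20,545,.19);G=c2(515,110,0),c2(490,543,0)
print('front',F,'back',B,'base',G)
for a,b in((F[0],F[1]),(B[0],B[1])):
    print(np.linalg.norm(a-b))
print('door hinge end',c2(390,262,.185),c2(425,257,.185),'free',c2(553,497,.185),c2(583,485,.185))
c1=lambda X,Y,z:ray((345+X/2.857,175+Y/2.857),z)[:2]
print('wedge heel',c1(240,262,.025),c1(225,302,.025),'nose',c1(83,212,.008),c1(70,250,.008))
t=cv2.imread('pics/top0.png');g=cv2.cvtColor(t,cv2.COLOR_BGR2HSV)
for n,uv,z in(('bowl',(243,267),.045),('jar',(202,158),.1),('tin',(351,235),.042),('spool',(386,231),.029),('reel',(472,270),.03),('block',(424,220),.025)):print(n,ray(uv,z)[:2])
E
```

```text
front (array([0.725 , 0.3449, 0.19  ]), array([0.4117, 0.352 , 0.19  ])) back (array([0.7311, 0.5248, 0.19  ]), array([0.4143, 0.5302, 0.19  ])) base (array([0.7284, 0.3467, 0.    ]), array([0.4117, 0.356 , 0.    ]))
0.3133866297634125
0.31692007220351065
door hinge end [0.5902 0.345  0.185 ] [0.5932 0.3268 0.185 ] free [0.4427 0.2572 0.185 ] [0.4501 0.2418 0.185 ]
wedge heel [ 0.4472 -0.3531] [ 0.4143 -0.3402] nose [ 0.4899 -0.2254] [ 0.4581 -0.2142]
bowl [0.4482 0.0829]
jar [0.6934 0.1682]
tin [ 0.5218 -0.169 ]
spool [ 0.5318 -0.2523]
reel [ 0.4389 -0.4529]
block [ 0.5579 -0.3431]
```

Request:
jog_arm:
  delta_pos:
    - [-38, -30, 0]
    - [-38, -30, 0]
    - [-38, -30, 0]
    - [-38, -30, 0]
    - [-38, -30, 0]
    - [-38, -30, 0]
    - [-39, -30, 0]
    - [-40, -32, 0]
    - [0, 0, 0]
  delta_rot:
    - [0, 0, 0]
    - [0, 0, 0]
    - [0, 0, 0]
    - [0, 0, 0]
    - [0, 0, 0]
    - [0, 0, 0]
    - [0, 0, 0]
    - [0, 0, 0]
    - [0, 0, 0]
  grip: 0

```text
t: 1.23
position: [0.4224, 0.2858, 0.3038]
orientation: [[-0.946, 0.324, 0.001], [0.324, 0.946, -0.002], [-0.001, -0.001, -1.0]]
ft_force: [-0.1, 0.5, 0.1]
gripper_width: 0.004
```

Request:
jog_arm:
  delta_pos:
    - [0, 0, 30]
    - [0, 0, 30]
    - [0, 0, 30]
    - [0, 0, 0]
  delta_rot:
    - [0, 0, 0]
    - [0, 0, 0]
    - [0, 0, 0]
    - [0, 0, 0]

```text
t: 1.72
position: [0.4179, 0.2903, 0.2117]
orientation: [[-0.949, 0.314, -0.005], [0.314, 0.949, -0.003], [0.003, -0.005, -1.0]]
ft_force: [-0.3, -0.2, -0.2]
gripper_width: 0.001
```

Request:
jog_arm:
  delta_pos:
    - [-24, -6, 0]
    - [-23, -5, 0]
    - [-20, -10, 0]
    - [-21, -10, 0]
    - [-18, -4, 0]
    - [-19, -4, 0]
    - [-11, 0, 0]
    - [-11, 1, 0]
    - [-11, 1, 0]
    - [0, 0, 0]
  delta_rot:
    - [0, 0, 0]
    - [0, 0, 0]
    - [0, 0, 0]
    - [0, 0, 0]
    - [0, 0, 0]
    - [0, 0, 0]
    - [0, 0, 0]
    - [0, 0, 0]
    - [0, 0, 0]
    - [0, 0, 0]

```text
t: 2.98
position: [0.5591, 0.2053, 0.2138]
orientation: [[-0.949, 0.316, 0.001], [0.316, 0.949, -0.0], [-0.001, -0.0, -1.0]]
ft_force: [0.0, 0.1, 0.5]
gripper_width: -0.005
```

Run:
```python
from h import *
s=observe();print(s['t'],s['position'],s['joints'])
im=capture("top")[:,:,::-1];sc=capture("scene")[:,:,::-1]
a=cv2.resize(im[120:300,60:240],(400,400),interpolation=cv2.INTER_CUBIC);b=cv2.resize(sc[60:240,340:520],(400,400),interpolation=cv2.INTER_CUBIC)
cv2.imwrite('pics/d1.png',np.hstack([a,b]))
```

```text
2.975 [0.5591 0.2053 0.2138] [-0.6545  0.3979  0.2953  1.7763 -0.1351  0.9868  0.9432]
```

View pics/d1.png

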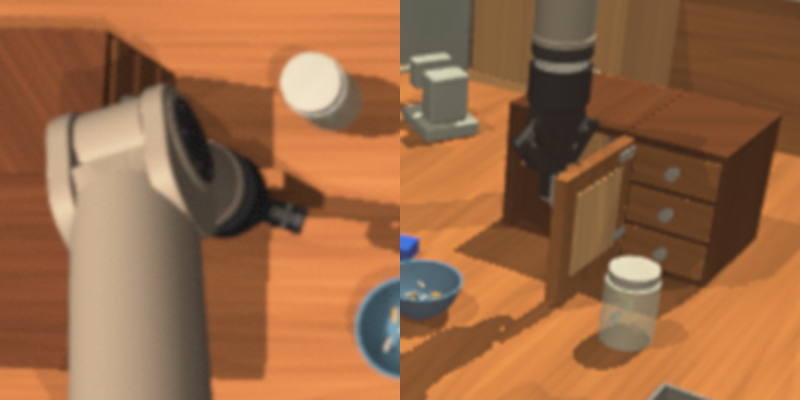

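The scene view shows the door swung out nearly square with the finger against its inner face. The door's top-edge free corner is at crop (570,184) and the hinge end at (635,147).

Run:
```python
from h import *
f=lambda X,Y,z:ray((340+(X-400)/2.222,60+Y/2.222),z,"scene")[:2]
print(f(555,178,.185),f(570,184,.185),f(635,147,.185),f(548,303,.012),f(562,299,.012))
```

```text
[0.5811 0.1755] [0.6041 0.1706] [0.619  0.3164] [0.5884 0.1735] [0.5982 0.193 ]
```

Request:
jog_arm:
  delta_pos:
    - [14, -5, 0]
    - [14, -4, 0]
    - [0, 0, 45]
    - [0, 0, -45]
    - [0, 0, -45]
    - [0, 0, -45]
    - [0, 0, -30]
    - [0, 0, 0]
  delta_rot:
    - [0, 0, 0]
    - [0, 0, 0]
    - [0, 0, 0]
    - [0, 0, 0]
    - [0, 0, 0]
    - [0, 0, 0]
    - [0, 0, 0]
    - [0, 0, 0]

```text
t: 4.08
position: [0.5289, 0.2063, 0.3367]
orientation: [[-0.949, 0.315, 0.005], [0.315, 0.949, 0.003], [-0.003, 0.005, -1.0]]
ft_force: [-0.5, -0.6, -0.2]
gripper_width: -0.001
```

Request:
jog_arm:
  delta_pos:
    - [-8, -53, 0]
    - [-8, -53, 0]
    - [-8, -54, 0]
    - [-8, -54, 0]
    - [-8, -54, 0]
    - [-8, -54, 0]
    - [-8, -54, 0]
    - [-8, -54, 0]
    - [-8, -53, 0]
    - [-8, -53, 0]
  delta_rot:
    - [0, 0, 0]
    - [0, 0, 0]
    - [0, 0, 0]
    - [0, 0, 0]
    - [0, 0, 0]
    - [0, 0, 0]
    - [0, 0, 0]
    - [0, 0, 0]
    - [0, 0, 0]
    - [0, 0, 0]
  grip: 1

```text
t: 5.32
position: [0.4346, -0.3284, 0.3324]
orientation: [[-0.949, 0.314, -0.001], [0.314, 0.949, 0.002], [0.002, 0.002, -1.0]]
ft_force: [0.9, -1.0, 0.4]
gripper_width: 1.0
```

Request:
jog_arm:
  delta_pos:
    - [0, 0, 0]
    - [0, 0, 0]
    - [0, 0, 0]
    - [0, 0, 0]
    - [0, 0, 0]
    - [0, 0, 0]
    - [0, 0, 0]
    - [0, 0, 0]
    - [0, 0, 0]
    - [0, 0, 0]
  delta_rot:
    - [0, 0, 10]
    - [0, 0, 10]
    - [0, 0, 10]
    - [0, 0, 10]
    - [0, 0, 10]
    - [0, 0, 10]
    - [0, 0, 10]
    - [0, 0, 10]
    - [0, 0, 9]
    - [0, 0, 0]

```text
t: 6.58
position: [0.4351, -0.327, 0.3324]
orientation: [[0.297, 0.955, -0.002], [0.955, -0.297, 0.002], [0.001, -0.003, -1.0]]
ft_force: [-0.2, 0.3, -0.2]
gripper_width: 1.001
```

Run:
```python
from h import *
s=observe();print(s['t'],s['position'],s['orientation'],s['joints'])
m=camera_model("wrist");print(m)
w=capture("wrist")[:,:,::-1];im=capture("top")[:,:,::-1]
cv2.imwrite('pics/w2.png',w);cv2.imwrite('pics/t2.png',im)
a=cv2.resize(im[120:300,60:240],(400,400),interpolation=cv2.INTER_CUBIC);b=cv2.resize(w,(400,300),interpolation=cv2.INTER_AREA)
cv2.imwrite('pics/v2.png',np.hstack([a,np.vstack([b,np.zeros((100,400,3),np.uint8)])]))
```

```text
6.575 [ 0.4351 -0.327   0.3324] [[ 0.2967  0.955  -0.0022]
 [ 0.955  -0.2967  0.0016]
 [ 0.0009 -0.0026 -1.    ]] [-0.2502  0.3089  1.0137  1.7693 -0.278   1.2208  0.5385]
{'K': array([[371.6483,   0.    , 320.3713],
       [  0.    , 371.6483, 241.4961],
       [  0.    ,   0.    ,   1.    ]]), 'R': array([[ 0.9549, -0.2971, -0.0019],
       [-0.2844, -0.9161,  0.2827],
       [-0.0858, -0.2694, -0.9592]]), 't': array([-0.5107, -0.221 ,  0.3557])}
```

View pics/v2.png

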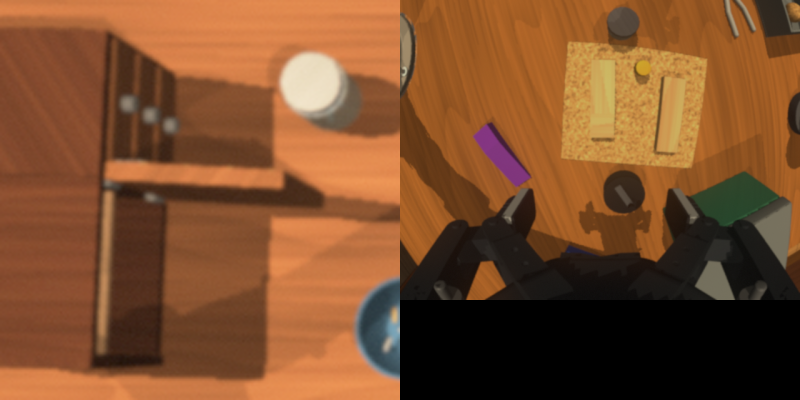

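The top crop shows the door standing square, with its top running from (106,172) to (282,179). The wrist view shows the wedge at left on the mat and the block at right, with the brass weight between them. I'll enlarge the wedge for an accurate pose.

Run:
```python
from h import *
c=lambda X,Y:ray((60+X/2.222,120+Y/2.222),.185)[:2]
print([c(*p) for p in((106,160),(106,185),(282,168),(282,190))], np.diff([c(106,172),c(282,179)],axis=0))
w=cv2.imread('pics/w2.png');cv2.imwrite('pics/w2c.png',cv2.resize(w[80:240,280:440],(640,600)[0:1]*1+(600,) if 0 else (600,600),interpolation=cv2.INTER_CUBIC))
```

```text
[array([0.6041, 0.3449]), array([0.5804, 0.3444]), array([0.5956, 0.179 ]), array([0.5748, 0.1787])] [[-0.0075 -0.1658]]
```

View pics/w2c.png

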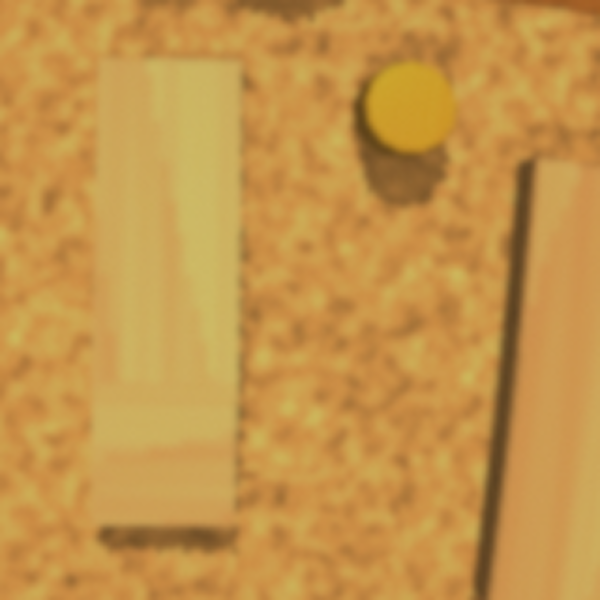

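```bash
cat >> h.py <<'E'
def wray(uv,z,m):
    R=np.array(m['R']);C=-R.T@np.array(m['t']);K=m['K']
    p=(np.array(uv)-[K[0][2],K[1][2]])/K[0][0];r=np.hypot(*p)
    d=R.T@np.r_[np.sin(r)*p/r,np.cos(r)];return C+d*(z-C[2])/d[2]
E
python3 - <<'E'
from h import *
m=camera_model("wrist")
q=[wray((280+X/3.75,80+Y/3.75),z,m)[:2] for X,Y,z in((100,58,.008),(243,58,.008),(93,526,.025),(236,526,.025))]
print(q);n=(q[0]+q[1])/2;h=(q[2]+q[3])/2;u=(n-h);L=np.linalg.norm(u);u/=L
print('L',L,'u',u,'heel',h,'grip',h+.017*u,'width',np.linalg.norm(q[0]-q[1]))
s=observe();print(s['position'],1e3*tool(np.r_[h+.017*u-s['position'][:2],0]), 'yaw err deg',np.degrees(np.arctan2(*(np.array(s['orientation'])[:,:2].T@np.r_[u,0])[::-1])))
E
```

```text
[array([ 0.454, -0.214]), array([ 0.492 , -0.2256]), array([ 0.4134, -0.3382]), array([ 0.4515, -0.3499])]
L 0.1306907437338008 u [0.3105 0.9506] heel [ 0.4324 -0.344 ] grip [ 0.4377 -0.3279] width 0.03978840072366065
[ 0.4354 -0.3274  0.333 ] [ 0.215   2.3816 -0.0033] yaw err deg 0.8630181991461565
```

Request:
jog_arm:
  delta_pos:
    - [0, 2, 50]
    - [0, 0, 50]
    - [0, 0, 50]
    - [0, 0, 45]
    - [0, 0, 35]
    - [0, 0, 18]
    - [0, 0, 6]
    - [0, 0, 0]
  delta_rot:
    - [0, 0, 0.9]
    - [0, 0, 0]
    - [0, 0, 0]
    - [0, 0, 0]
    - [0, 0, 0]
    - [0, 0, 0]
    - [0, 0, 0]
    - [0, 0, 0]

```text
t: 7.68
position: [0.4381, -0.3291, 0.0805]
orientation: [[0.313, 0.95, 0.001], [0.95, -0.313, -0.0], [-0.0, 0.001, -1.0]]
ft_force: [-0.1, -0.1, 0.6]
gripper_width: 0.998
```

Request:
jog_arm:
  delta_pos:
    - [0, 0, 0]
    - [0, 0, 0]
    - [0, 0, 0]
    - [0, 0, 0]
    - [0, 0, 0]
    - [0, 0, 0]
  delta_rot:
    - [0, 0, 0]
    - [0, 0, 0]
    - [0, 0, 0]
    - [0, 0, 0]
    - [0, 0, 0]
    - [0, 0, 0]
  grip: 0
  force: 40

```text
t: 8.43
position: [0.4381, -0.329, 0.0807]
orientation: [[0.313, 0.95, 0.001], [0.95, -0.313, -0.0], [0.0, 0.001, -1.0]]
ft_force: [-0.8, 1.5, 5.1]
gripper_width: 0.458
```

Request:
jog_arm:
  delta_pos:
    - [0, 0, -10]
    - [0, 0, -30]
    - [0, 0, -40]
    - [0, 0, -40]
    - [0, 0, 0]
  delta_rot:
    - [0, 0, 0]
    - [0, 0, 0]
    - [0, 0, 0]
    - [0, 0, 0]
    - [0, 0, 0]

```text
t: 9.05
position: [0.4389, -0.3301, 0.2029]
orientation: [[0.314, 0.95, 0.006], [0.95, -0.314, -0.003], [-0.001, 0.006, -1.0]]
ft_force: [-0.0, 0.7, -1.8]
gripper_width: 0.459
```

Request:
jog_arm:
  delta_pos:
    - [48, 2.4, 0]
    - [49, 2.4, 0]
    - [49, 2.4, 0]
    - [49, 2.4, 0]
    - [49, 2.4, 0]
    - [49, 2.4, 0]
    - [49, 2.4, 0]
    - [49, 2.4, 0]
    - [0, 0, 0]
    - [0, 0, 0]
  delta_rot:
    - [0, 0, 0]
    - [0, 0, 0]
    - [0, 0, 0]
    - [0, 0, 0]
    - [0, 0, 0]
    - [0, 0, 0]
    - [0, 0, 0]
    - [0, 0, 0]
    - [0, 0, -8]
    - [0, 0, -8]

```text
t: 10.3
position: [0.5777, 0.0377, 0.1983]
orientation: [[0.033, 0.999, -0.003], [0.999, -0.033, -0.001], [-0.001, -0.003, -1.0]]
ft_force: [0.8, 0.1, -0.2]
gripper_width: 0.459
```

Request:
jog_arm:
  delta_pos:
    - [0, 0, 40]
    - [0, 0, 40]
    - [0, 0, 25]
    - [0, 0, 10]
    - [0, 0, 0]
    - [0, 0, 0]
  delta_rot:
    - [0, 0, 0]
    - [0, 0, 0]
    - [0, 0, 0]
    - [0, 0, 0]
    - [0, 0, 0]
    - [0, 0, 0]

```text
t: 11.05
position: [0.5793, 0.0365, 0.0859]
orientation: [[0.04, 0.999, 0.002], [0.999, -0.04, 0.0], [0.0, 0.002, -1.0]]
ft_force: [-0.6, 0.3, -1.3]
gripper_width: 0.461
```

Run:
```python
from h import *
s=observe();print(s['t'],s['position'],s['orientation'],s['joints'])
import pickle;pickle.dump(camera_model("wrist"),open('m3.p','wb'))
w=capture("wrist")[:,:,::-1];sc=capture("scene")[:,:,::-1]
cv2.imwrite('pics/w3.png',w);cv2.imwrite('pics/s3.png',sc)
b=cv2.resize(sc[100:250,320:470],(400,400),interpolation=cv2.INTER_CUBIC);a=cv2.resize(w[0:300,170:470],(400,400),interpolation=cv2.INTER_CUBIC)
cv2.imwrite('pics/v3.png',np.hstack([a,b]))
```

```text
11.05 [0.5793 0.0365 0.0859] [[ 0.0399  0.9992  0.0019]
 [ 0.9992 -0.0399  0.0003]
 [ 0.0003  0.0018 -1.    ]] [-0.6479  0.644   0.6836  1.9056 -0.5631  0.7904  0.3068]
```

View pics/v3.png

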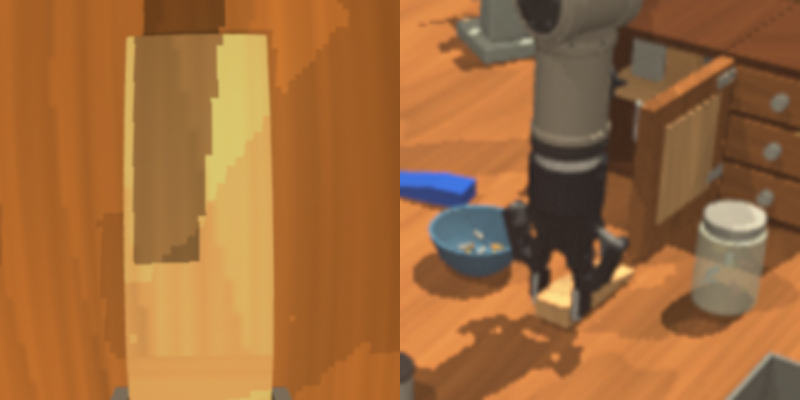

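The wrist view shows the held wedge with its nose pointing at the door's end face, which is the dark strip at crop x 145 to 225; the wedge nose spans 126 to 268. I'll compute the lateral offset.

Run:
```python
from h import *
import pickle
m=pickle.load(open('m3.p','rb'))
C=-np.array(m['R']).T@np.array(m['t'])
def py(uv,y):
    P=wray(uv,-1.,m);d=P-C;return C+d*(y-C[1])/d[1]
cr=lambda X,Y:(170+X*.75,Y*.75)
for y in(.175,.182):print(py(cr(145,20),y),py(cr(225,20),y))
zb=.0859-.0805+.003
print('nose',wray(cr(126,37),zb+.005,m),wray(cr(268,34),zb+.005,m),'heelbreak',wray(cr(127,355),zb+.022,m),wray(cr(272,355),zb+.022,m))
```

```text
[ 0.562   0.175  -0.0394] [ 0.5936  0.175  -0.0444]
[ 0.56   0.182 -0.06 ] [ 0.595   0.182  -0.0655]
nose [0.5614 0.1521 0.0134] [0.602  0.1514 0.0134] heelbreak [0.5591 0.0628 0.0304] [0.5985 0.0612 0.0304]
```

Request:
jog_arm:
  delta_pos:
    - [0, 3, 3]
    - [0, 0, 3]
    - [0, 0, 1]
    - [0, 0, 0]
    - [0, 0, 0]
  delta_rot:
    - [0, 0, 0]
    - [0, 0, 0]
    - [0, 0, 0]
    - [0, 0, 0]
    - [0, 0, 0]

```text
t: 11.78
position: [0.5815, 0.0364, 0.0779]
orientation: [[0.04, 0.999, -0.0], [0.999, -0.04, 0.0], [0.0, -0.0, -1.0]]
ft_force: [-0.1, 0.3, -1.4]
gripper_width: 0.452
```

Request:
jog_arm:
  delta_pos:
    - [10, 0, 0]
    - [12, 0, 0]
    - [12, 0, 0]
    - [12, 0, 0]
    - [6, 0, 0]
    - [0, 0, 0]
  delta_rot:
    - [0, 0, 0]
    - [0, 0, 0]
    - [0, 0, 0]
    - [0, 0, 0]
    - [0, 0, 0]
    - [0, 0, 0]

```text
t: 12.52
position: [0.5837, 0.0892, 0.0779]
orientation: [[0.039, 0.999, 0.0], [0.999, -0.039, 0.0], [0.0, 0.0, -1.0]]
ft_force: [-0.5, 0.3, -0.2]
gripper_width: 0.457
```

Request:
jog_arm:
  delta_pos:
    - [4, 0, 0]
    - [4, 0, 0]
    - [4, 0, 0]
    - [3, 0, 0]
    - [0, 0, 0]
    - [0, 0, 0]
  delta_rot:
    - [0, 0, 0]
    - [0, 0, 0]
    - [0, 0, 0]
    - [0, 0, 0]
    - [0, 0, 0]
    - [0, 0, 0]

```text
t: 13.28
position: [0.5841, 0.1019, 0.0779]
orientation: [[0.041, 0.999, -0.0], [0.999, -0.041, -0.002], [-0.002, -0.0, -1.0]]
ft_force: [-0.4, -5.8, -1.0]
gripper_width: 0.454
```

Request:
jog_arm:
  delta_pos:
    - [3, 0, 0]
    - [3, 0, 0]
    - [2, 0, 0]
    - [0, 0, 0]
  delta_rot:
    - [0, 0, 0]
    - [0, 0, 0]
    - [0, 0, 0]
    - [0, 0, 0]

```text
t: 13.78
position: [0.5844, 0.1092, 0.0778]
orientation: [[0.041, 0.999, -0.0], [0.999, -0.041, -0.003], [-0.003, -0.0, -1.0]]
ft_force: [0.9, -7.5, -1.4]
gripper_width: 0.458
```

Request:
jog_arm:
  delta_pos:
    - [3, 0, 0]
    - [3, 0, 0]
    - [2, 0, 0]
    - [0, 0, 0]
    - [0, 0, 0]
  delta_rot:
    - [0, 0, 0]
    - [0, 0, 0]
    - [0, 0, 0]
    - [0, 0, 0]
    - [0, 0, 0]

```text
t: 14.4
position: [0.5846, 0.1172, 0.0778]
orientation: [[0.041, 0.999, -0.0], [0.999, -0.041, -0.003], [-0.003, -0.0, -1.0]]
ft_force: [-1.1, -6.7, -2.0]
gripper_width: 0.455
```

Run:
```python
from h import *
s=observe();print(s['t'],s['position'],s['ft_force'])
sc=capture("scene")[:,:,::-1];t=capture("top")[:,:,::-1];w=capture("wrist")[:,:,::-1]
cv2.imwrite('pics/s4.png',sc);cv2.imwrite('pics/t4.png',t);cv2.imwrite('pics/w4.png',w)
b=cv2.resize(sc[110:230,370:490],(400,400),interpolation=cv2.INTER_CUBIC);a=cv2.resize(w[0:300,170:470],(400,400),interpolation=cv2.INTER_CUBIC)
cv2.imwrite('pics/v4.png',np.hstack([a,b]))
```

```text
14.4 [0.5846 0.1172 0.0778] [-1.0569 -6.7021 -2.0373]
```

View pics/v4.png

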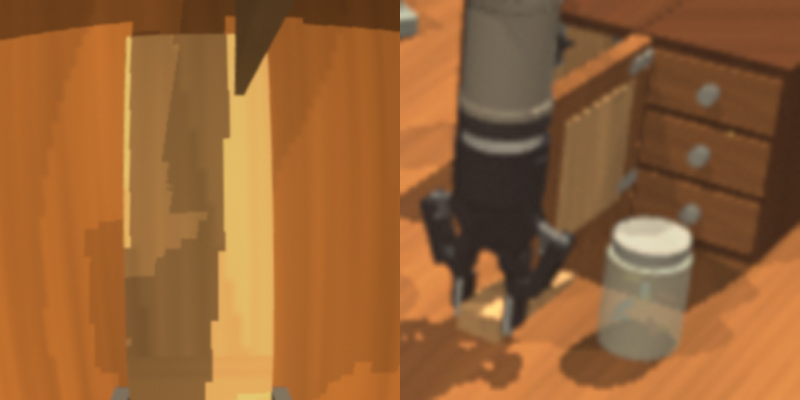

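In the scene crop the wedge is under the door's free end, and the door still looks square. The wrist camera now sits within the door's outline, so that view is unreliable. I'll measure the lift by sub-pixel registration of the door panel between s3 and s4.

```bash
cat > lift.py <<'E'
from h import *
def shift(a,b,box):
    x0,y0,x1,y1=box;A=cv2.imread(a,0)[y0:y1,x0:x1].astype(np.float32);B=cv2.imread(b,0)[y0:y1,x0:x1].astype(np.float32)
    W=np.eye(2,3,dtype=np.float32)
    try: cc,W=cv2.findTransformECC(A,B,W,cv2.MOTION_TRANSLATION,(3,200,1e-5),None,1)
    except cv2.error as e: return 'fail'
    return W[:,2],cc
def px_per_mm(P):
    m=M["scene"];f=lambda X:(lambda c:(np.array(m['K'])@c/c[2])[:2])(np.array(m['R'])@X+m['t'])
    P=np.array(P,float);return f(P+[0,0,.001])-f(P)
E
python3 - <<'E'
from lift import *
print('px/mm',px_per_mm([.59,.25,.18]))
for a,b in(('s3','s4'),):
    for n,bx in(('panel',(424,124,444,182)),('panel top',(426,118,446,150)),('drawers',(448,130,480,180))):print(n,shift(f'pics/{a}.png',f'pics/{b}.png',bx))
E
```

```text
px/mm [ 0.0367 -0.3341]
panel (array([-0.1548, -0.4094], dtype=float32), 0.9377820820893632)
panel top (array([-0.0044, -0.8933], dtype=float32), 0.9647990899227642)
drawers (array([-0.0161,  0.0426], dtype=float32), 0.9966515504277544)
```

Request:
jog_arm:
  delta_pos:
    - [2, 0, 0]
    - [2, 0, 0]
    - [0, 0, 0]
    - [0, 0, 0]
  delta_rot:
    - [0, 0, 0]
    - [0, 0, 0]
    - [0, 0, 0]
    - [0, 0, 0]

```text
t: 15.05
position: [0.5848, 0.121, 0.0778]
orientation: [[0.041, 0.999, -0.0], [0.999, -0.041, -0.003], [-0.003, -0.0, -1.0]]
ft_force: [-0.3, -7.4, -0.1]
gripper_width: 0.456
```

Request:
jog_arm:
  delta_pos:
    - [0, 0, 0]
    - [0, 0, 0]
    - [0, 0, 0]
    - [0, 0, 0]
    - [0, 0, 0]
  delta_rot:
    - [0, 0, 0]
    - [0, 0, 0]
    - [0, 0, 0]
    - [0, 0, 0]
    - [0, 0, 0]
  grip: 0.85

```text
t: 15.68
position: [0.5851, 0.1236, 0.0779]
orientation: [[0.04, 0.999, 0.0], [0.999, -0.04, 0.0], [0.0, 0.0, -1.0]]
ft_force: [-0.5, -0.2, -0.1]
gripper_width: 0.85
```

Request:
jog_arm:
  delta_pos:
    - [-5, 0, 0]
    - [-10, 0, 0]
    - [-15, 0, -5]
    - [-20, 0, -20]
    - [-30, 0, -40]
    - [-30, 0, -45]
    - [-30, 0, -45]
    - [-30, 0, -45]
    - [-30, 0, -45]
    - [0, 0, 0]
  delta_rot:
    - [0, 0, 0]
    - [0, 0, 0]
    - [0, 0, 0]
    - [0, 0, 0]
    - [0, 0, 0]
    - [0, 0, 0]
    - [0, 0, 0]
    - [0, 0, 0]
    - [0, 0, 0]
    - [0, 0, 0]

```text
t: 16.92
position: [0.5774, -0.083, 0.3285]
orientation: [[0.048, 0.999, 0.01], [0.999, -0.048, -0.001], [-0.001, 0.01, -1.0]]
ft_force: [-0.0, 1.2, 0.7]
gripper_width: 0.85
```

Run:
```python
from lift import *
s=observe();print(s['t'],s['position'],s['ft_force'])
sc=capture("scene")[:,:,::-1];t=capture("top")[:,:,::-1]
cv2.imwrite('pics/s5.png',sc);cv2.imwrite('pics/t5.png',t)
for n,bx in(('panel',(424,124,444,182)),('panel top',(426,118,446,150)),('drawers',(448,130,480,180))):print(n,shift('pics/s3.png','pics/s5.png',bx))
b=cv2.resize(sc[90:250,350:510],(400,400),interpolation=cv2.INTER_CUBIC);a=cv2.resize(t[110:290,60:240],(400,400),interpolation=cv2.INTER_CUBIC)
cv2.imwrite('pics/v5.png',np.hstack([a,b]))
```

```text
16.925 [ 0.5774 -0.083   0.3285] [-0.0166  1.1868  0.6528]
panel (array([-0.1401, -0.511 ], dtype=float32), 0.9769209656152785)
panel top (array([-0.1221, -0.9706], dtype=float32), 0.9719746190129325)
drawers (array([-0.1107,  0.052 ], dtype=float32), 0.9907259933935986)
```

View pics/v5.png

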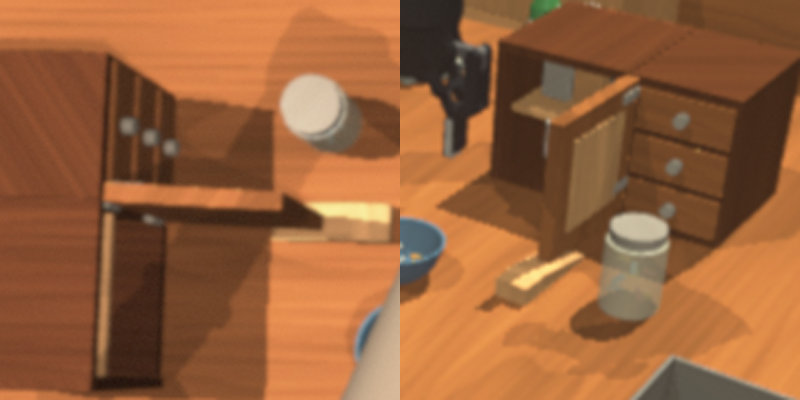

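The top crop shows the door square with the wedge heel standing out from under its free end, and the scene crop shows the wedge lying flat under the door. Last check: lift on several features, plus heel position and door angle.

Run:
```python
from lift import *
sf='pics/s3.png','pics/s5.png'
for n,bx in(('strap top',(434,118,450,138)),('strap bot',(432,156,446,174)),('top edge',(412,116,444,146)),('top edge2',(418,114,440,140)),('panel low',(414,160,440,190)),('static drawers',(455,130,480,180))):print(n,shift(*sf,bx))
c=lambda X,Y,z:ray((60+X/2.222,110+Y/2.222),z)[:2]
a,b=c(106,194.5,.189),c(282,202,.189);print('door',a,b,b-a)
print('heel',c(390,203,.022),c(392,240,.022))
```

```text
strap top (array([ 0.0131, -1.001 ], dtype=float32), 0.9667253507343211)
strap bot (array([ 0.0494, -0.6603], dtype=float32), 0.9789660525370631)
top edge (array([-0.4699, -0.7888], dtype=float32), 0.9214163836863023)
top edge2 (array([-0.9821, -0.4855], dtype=float32), 0.9438153099421953)
panel low (array([-0.1029, -0.1118], dtype=float32), 0.989910760940073)
static drawers (array([-0.0479,  0.0002], dtype=float32), 0.9926260585740551)
door [0.5918 0.343 ] [0.5839 0.1778] [-0.0079 -0.1652]
heel [0.6051 0.1052] [0.5651 0.1028]
```

Run:
```python
from station import *
print(close_job(), observe()['t'])
```

```text
the job is handed in; nothing more can be done
the job is handed in; nothing more can be done
```

I swung the door square with the closed fingers, slid the oak wedge nose first under its free end until the door rode up, then released it and backed off. I handed the job in at about 17 s of the 67 s; no verdict is reported.

- **Door:** about 1.55 rad from the final top view, against a target of 1.571 ± 0.19.
- **Wedge position:** the heel sits about 74 mm outside the door tip and the wedge lies flat. By the wedge's slope that gives a lift of about 3.5 mm.
- **Force:** about 6 to 7 N of push resistance while driving the wedge in, which suggests the door was riding on it. I did not measure the wedge-to-door contact force after letting go.
- **Lift from the images:** these readings disagreed. The top hinge strap moved about 1.0 px (3 mm) and the lower strap 0.66 px (2 mm). Some panel patches read lower, from 0.1 to 0.5 px; I put that down to static background and shadow in those patches, but did not confirm it.
- **Other things:** I saw no contact with any of them. The jar looked untouched in the last crops, but I did not measure the block and the rest again.

I viewed 10 pictures in all.

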